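Raise the bakery's pass-through window to its mark

TASK

Open the packing window for the next tray: with your fingertips, push the clear sliding window up from beneath its blue lip until the lip is level with the orange clip on the window post, leave it standing there and move away. Only push, never pinch the lip, and leave the mooncakes and the other loose things on the table where they are.

Things in the scene. Friction and masses are not known exactly. Their poses are not given: they have to be found in the camera images.
- frame: fixed aluminium window frame, 436 mm wide (its y), 500 mm high; posts 36 mm wide, 30 mm deep at y = +200 and -200 mm, on feet 130 mm deep (x), 12 mm high; sill 12 mm high, open from there up to the lip. A fixed clear pane fills 225 to 455 mm high, just behind the sliding one. Origin on the table midway between the posts, in the window's plane; -x points out towards the robot, z up.
- sash (a joint): height of the sliding window (m): 0 down, 0.228 top stop, grows upward. Lip underside is 60 mm above the table at 0 and rises with it. Hidden counterweights balance it: it stays wherever it is left; pushing it slowly up or down takes about 2 to 9 N. Window 362 mm wide, 165 mm high. It only slides vertically; a forward push does nothing.
- lip_mid (a point): middle of the blue lip's rounded front edge (bar of 6 mm radius; the point is on the bar's axis, 6 mm above the lip's underside, 46 mm in front of the frame's origin, towards the robot). Same axes as the frame.
- lip_under: the blue lip's flat underside and rounded front edge, the place to push: 300 mm wide along the frame's y, reaching to 52 mm in front of the frame's origin, front edge 12 mm high, free space beneath; the window's lower rail is 9 mm in front of the frame's origin. Origin in the window's plane at the height of the underside, mid width.
- lip_top: the blue sloping cover plate on top of the lip, rising from the front edge back to the window pane, to 30 mm above the underside; same origin as lip_under. Fingers on this and on the underside at once are a pinch.
- marker: orange clip, 40 x 46 x 12 mm high with a 30 mm square tab of the same height out to 49 mm in front of the post's middle, wrapped around the post at the frame's +y (the robot's left), showing the height wanted; origin at its centre, so the lip is level with it when point lip_mid has the same height.
- cake_a: loose mooncake, golden brown, 64 mm across (70 mm over its ribs), 35 mm high, 0.12 kg; origin at the centre of its underside; on the table in front of the window, towards its left (+y) post.
- cake_b: loose mooncake, golden brown, 64 mm across (70 mm over its ribs), 35 mm high, 0.12 kg; origin at the centre of its underside; on the table in front of the window, towards its right (-y) post.
- cake_c: loose mooncake, golden brown, 64 mm across (70 mm over its ribs), 35 mm high, 0.12 kg; origin at the centre of its underside; on the table behind the window.
- oil: loose amber oil bottle with a yellow cap, 66 mm across, 190 mm high, on the robot's right; origin at the centre of its underside.
- bowl: loose steel bowl, 110 mm across, 50 mm high, on the robot's right; origin at the centre of its underside.
- mould: loose wooden mooncake mould: block 85 x 85 x 26 mm with a handle 150 mm long along its +x (233 mm overall), on the robot's left; origin under the middle of the block.
- brush: loose pastry brush lying on the table on the robot's right, handle to its -x; origin under its middle.

How it is judged:
On the way, in this order (a step that is already met when the one before it is completed fails the run):
1. the fingers push the lip from beneath and the window has risen 20 mm (contact force between the fingers and lip_under above 0.5 N and distance of lip_mid from where it was at the start of the episode above 0.02 m), for 0.05 s.
2. the lip is level with the orange clip (within 8 mm) (z of lip_mid in the frame of marker between -0.008 and 0.008 m), for 0.2 s.
At the end, for the whole second after the job is handed in: The middle of the lip's front edge is within 8 mm of the height of the orange clip's centre, the window is at rest, and every loose thing is within 20 mm of where it started (all of step 2 and velocity of joint sash between -0.005 and 0.005 m/s and distance of each of cake_a, cake_b, cake_c, oil, bowl, mould, brush from where it was at the start of the episode below 0.02 m); the robot touches nothing.
It fails at once if the lip is pinched: the fingers press on its top and its underside at once (contact force between the fingers and lip_top above 1 N and contact force between the fingers and lip_under above 1 N).
It fails at once if a mooncake or another loose thing is lifted, carried or pushed more than 20 mm (distance of any of cake_a, cake_b, cake_c, oil, bowl, mould, brush from where it was at the start of the episode above 0.02 m).
It also fails if it takes over 43 s, if anything falls off the work surface, if the arm or the gripper's body presses on something with over 40 N, if the wrist force passes 120 N, or if a joint passes its speed limit or range.

ROBOT

A 6-joint arm with a two-finger parallel gripper is mounted at the origin on the work surface. World frame = base frame: x ahead of the robot, y to its left, z up, the work surface at z = 0. Lengths are in m, angles in rad, forces in N, time in s.
With the tool pointing down it reaches from about 0.375 to 0.825 m from the base axis. Payload 5.5 kg.
Tool frame: the origin (TCP) lies on the centre line of the jaws, within the pads' length; the fingertips stand nose_length ahead of it and the grasp point (between the pads) lies 3 mm ahead of it (nose_length is the distance from the TCP to the fingertips, in m); z points along the fingers, y is the line along which they close (so a half turn about z gives the same grasp; the last joint's range is limited). The gripper opens to 85 mm and grips with 20 to 120 N. Pads are 22 mm wide; open, the fingers measure 114 mm over their backs; the gripper's body (76 mm by 85 mm) begins 54 mm behind the grasp point. The pads swing forward as they close: fully open they stand 13 mm farther back than shut.
Start: joints at [1.317, 0.314, -0.047, 1.21, 0, 1.571], TCP at [0.151, 0.581, 0.253] pointing down, gripper open.
Joint ranges: [-2.67, 2.67], [-0.69, 1.73], [-1.03, 1.25], [-2.08, 2.16], [-1.42, 1.45], [-3.14, 3.14]. Speed limits (rad/s): [2.39, 2.39, 3.01, 3.14, 3.14, 3.14].

INTERFACE

Orientations are given as [roll, pitch, yaw] about the fixed x, y, z axes, in that order (R = Rz(yaw) Ry(pitch) Rx(roll)).
In Python, from workcell import * gives the robot as it stands. The module is installed in compiled form; this text tells all that it offers.
- The arm moves only by the shell command python3 -m jog 'ROWS' [FORCE]. ROWS is a JSON object of lists of equal length, an entry for each row: "rot": the turn, a rotation vector about the tool's x, y, z scaled (see below), a list of three; "slide": the shift along the tool's x, y, z scaled (see below), a list of three; "grip": the closure, from 0 (fully open) to 1 (shut). In form: {"rot": [[rx, ry, rz], ...], "slide": [[x, y, z], ...], "grip": [grip, ...]}. A call has exactly 10 rows; each row is the pose to reach, as a shift and turn from the pose commanded when the call began, along the tool's axes at that moment, turning the shorter way round; what a row does not reach only later rows make up. The controller multiplies each number of a shift by 0.2 m and each number of a turn by 180 degrees. A row lasts 1/8 s, in which the tool goes at most 62.5 mm and 10.7 degrees, less where a joint would pass 70% of its speed; a pose out of reach is approached as far as the arm can. A call with a number of a shift or a turn outside -1 to 1 is refused whole. A call with a gripper value outside its range is refused whole. The fingers move at their own pace and stop on an object; FORCE is the grip in N (left out, the last holds). Time passes only in rows, so rows that repeat a pose let the fingers close, or fill a call up. It gives the time, the measured TCP pose, the force, the opening and the grip force at its end, in the units of the state.
- state(): the state, without advancing time (a new reading comes with each control period).
- capture(name): name is "scene" or "top" or "wrist"; returns the picture (384x512x3 uint8, red, green, blue); there is no depth.
- camera_info(name): a dict with "mtx" (3x3 intrinsics, pixels), "k1" (the pictures are not rectified: a ray, as slopes to the right and down, at radius r is drawn at 1 + k1 r^2 times it, then the intrinsics apply), "R" (3x3) and "t" (3): a world point X has camera coordinates R X + t. Camera axes: x right, y down, z forward; pixel columns grow to the right and rows downward; lengths in m; the calibration is good to about 2 mm. A picture is of the moment at which its call begins: read the wrist's pose just before it. camera_info takes no time and is no camera call; for the wrist camera it gives the pose at the moment of the call.
- job_done(): hands the job in; it is judged then, once.
Trained networks look in the newest picture that a camera, given by its name, has taken for a name from the list of things; names that differ only in an ending like _2 or _b are one class to them, and where a whole thing is asked for, a point or a joint stands for the part that bears it (a point fixed in the world has none). Each returns a list of dicts, best first, with "p" (0 to 1); they miss things now and then, are a little off and sometimes report something else, mostly with a low value. They report only what shows in the picture. A call takes as long as a camera call.
- regions_of(name, camera): "region" (384x512 bool, what is visible of it) and "uv" ([column, row] in pixels, amid what is visible of it).
The state is a dict: "clock": time; "qpos": joint angles; "joint_vel": joint speeds; "joint_torque": joint torques, N m; "tool_pos": TCP position; "tcp_rot": TCP orientation; "contact_force": force on the tool from outside, world axes, zero at the start; "moment": the same for the moment, N m; "gripper_width": opening from 0.0 (shut) to 1.0 (fully open); "gripper_force": force on a finger pad.
Only numpy, scipy, OpenCV 4.12 (cv2) and the standard library are available. Lean on these libraries where they do the work, as an engineer would, in place of code of your own. Each camera call takes 0.05 s, during which the arm holds its last target. There are 200 camera calls.

## Working session

There is one attempt and no reset: what is moved stays moved. The work goes in short steps, Python scripts to look and compute and a shell command to move; the robot and the scene stay as the last step left them, time stands still between calls to the robot, and variables do not carry over. Pictures are saved under pics/ and viewed, at most 10 in all, crops included, and the job is handed in when it is done.

```bash
mkdir -p pics; cat > h.py <<'E'
from workcell import *
import numpy as np, cv2
def save(n,f): cv2.imwrite('pics/'+f,cv2.cvtColor(capture(n),cv2.COLOR_RGB2BGR))
def ray(ci,uv):
    m=np.array(ci['mtx']);k=ci['k1'];p=np.array([(uv[0]-m[0,2])/m[0,0],(uv[1]-m[1,2])/m[1,1]])
    q=p.copy()
    for _ in range(20): q=p/(1+k*(q@q))
    R=np.array(ci['R']);t=np.array(ci['t'])
    d=R.T@np.array([*q,1]); return -R.T@t, d/np.linalg.norm(d)
def atz(ci,uv,z):
    o,d=ray(ci,uv); return o+d*(z-o[2])/d[2]
def tri(rs):
    A=sum(np.eye(3)-np.outer(d,d) for o,d in rs);b=sum((np.eye(3)-np.outer(d,d))@o for o,d in rs)
    return np.linalg.solve(A,b)
def proj(ci,X):
    c=np.array(ci['R'])@X+np.array(ci['t']);q=c[:2]/c[2];q=q*(1+ci['k1']*(q@q));m=np.array(ci['mtx']);return m[:2,:2]@q+m[:2,2]
E
python3 - <<'E'
from h import *
np.set_printoptions(precision=3,suppress=True)
print(state())
for c in ['scene','top','wrist']:
    save(c,c+'0.png'); ci=camera_info(c); print(c,-np.array(ci['R']).T@ci['t'],np.array(ci['R'])[2])
    for n in ['marker','lip_top','lip_under','lip_mid','frame','cake_a','oil','bowl','mould','brush']:
        for r in regions_of(n,c)[:3]:
            if r['p']<.3: continue
            ys,xs=np.nonzero(r['region']); print(c,n,round(r['p'],2),np.round(r['uv']),xs.min(),xs.max(),ys.min(),ys.max(),len(xs))
a=[cv2.imread('pics/'+c+'0.png') for c in ['scene','top']]
E
```

```text
{'clock': 0.0, 'qpos': array([ 1.317,  0.314, -0.048,  1.21 , -0.   ,  1.571]), 'joint_vel': array([ 0.001,  0.001, -0.001,  0.001, -0.001, -0.001]), 'joint_torque': array([  0.002, -53.959,  33.975,   0.019,   0.001,   0.   ]), 'tool_pos': array([0.151, 0.58 , 0.252]), 'tcp_rot': array([-3.14 ,  0.   ,  2.888]), 'contact_force': array([-0.435, -0.184,  0.001]), 'moment': array([-0.031, -0.022, -0.025]), 'gripper_force': 0.0, 'gripper_width': 1.0026931513649309}
scene [0.728 0.884 1.194] [-0.114 -0.66  -0.743]
scene marker 0.54 [239. 209.] 226 248 201 217 195
scene lip_mid 0.41 [297. 148.] 277 323 137 155 383
scene frame 0.69 [216. 162.] 183 256 55 264 5648
scene cake_a 0.84 [264. 227.] 252 271 217 238 366
scene cake_a 0.82 [197. 224.] 186 206 211 231 331
scene cake_a 0.43 [240. 164.] 235 244 158 173 119
scene oil 0.73 [263. 109.] 255 270 85 127 515
scene bowl 0.87 [231. 117.] 219 243 109 130 403
scene mould 0.55 [332. 320.] 306 358 277 346 1354
scene brush 0.67 [296. 147.] 277 323 137 155 352
top [ 0.429 -0.014  1.461] [ 0.117 -0.009 -0.993]
top marker 0.67 [199. 172.] 194 206 168 180 116
top lip_top 0.83 [262. 170.] 221 301 158 180 789
top lip_under 0.73 [258. 175.] 221 302 167 183 243
top lip_under 0.41 [226. 201.] 218 235 193 210 253
top lip_mid 0.78 [262. 173.] 221 302 167 183 239
top lip_mid 0.3 [225. 200.] 218 235 193 211 272
top frame 0.66 [266. 150.] 181 347 114 192 7076
top cake_a 0.6 [226. 202.] 218 235 193 211 255
top cake_a 0.54 [308. 189.] 298 314 181 197 233
top oil 0.8 [377. 230.] 364 393 220 237 433
top oil 0.45 [225. 204.] 218 235 194 211 244
top bowl 0.86 [378. 193.] 362 389 179 206 599
top mould 0.6 [137. 242.] 114 165 219 272 850
top brush 0.83 [329. 258.] 309 342 238 284 449
wrist [0.087 0.597 0.375] [ 0.254 -0.067 -0.965]
```

View pics/scene0.png

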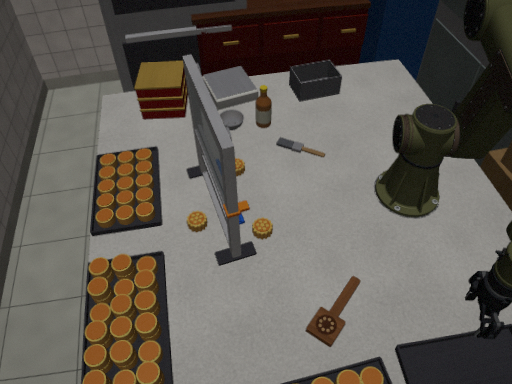

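View pics/top0.png

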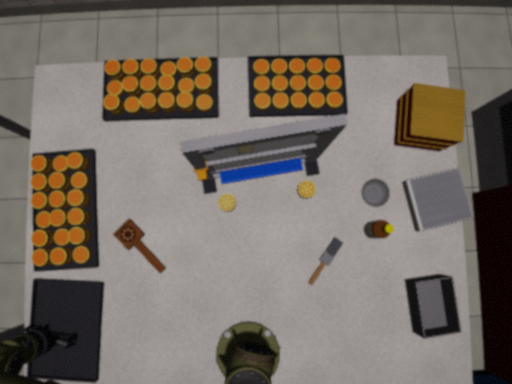

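The scene picture shows the frame edge-on (post ~(235,210), clip ~(238,209)). The top picture shows the blue lip spanning (221,178)–(302,165), the clip at (200,173), and two cakes in front at (227,202) and (306,189), with free space between them.

```bash
python3 - <<'E'
from h import *
a=cv2.imread('pics/top0.png')[105:215,170:355]; cv2.imwrite('pics/c1.png',cv2.resize(a,None,fx=4.2,fy=4.2,interpolation=cv2.INTER_CUBIC))
a=cv2.imread('pics/scene0.png')[45:275,175:285]; cv2.imwrite('pics/c2.png',cv2.resize(a,None,fx=2.6,fy=2.6,interpolation=cv2.INTER_CUBIC))
E
```

```text
(no output)
```

View pics/c1.png

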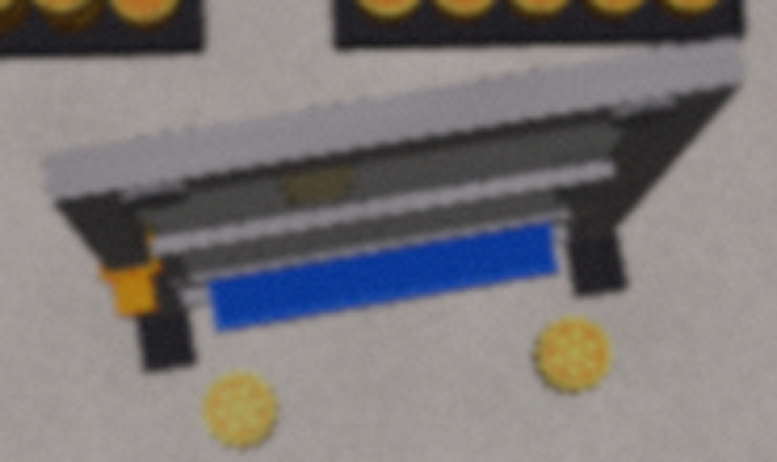

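View pics/c2.png

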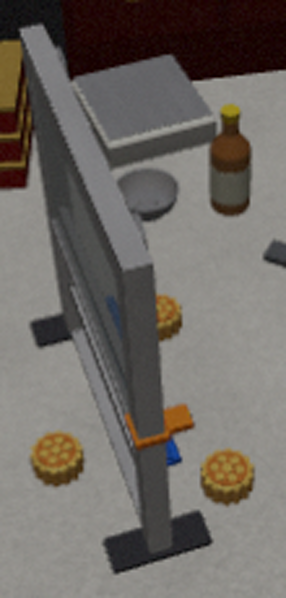

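```bash
cat > fit.py <<'E'
from h import *
from scipy.optimize import least_squares
T=lambda x,y:(170+x/4.2,105+y/4.2)
S=lambda x,y:(175+x/2.6,45+y/2.6)
# camera, pixel, local x,y,z, kind(0 fixed,1 sash,2 marker)
D=[('top',T(60,200),-.015,.218,.5,0),('top',T(741,85),-.015,-.218,.5,0),('top',T(43,157),.015,.218,.5,0),('top',T(741,40),.015,-.218,.5,0),
('top',T(217,330),-.052,.15,.066,1),('top',T(557,272),-.052,-.15,.066,1),('top',T(170,367),-.065,.2,.012,0),('top',T(600,293),-.065,-.2,.012,0),
('top',T(139,314),-.049,.2,.006,2),('scene',S(155,264),-.015,.218,.5,0),('scene',S(122,272),.015,.218,.5,0),('scene',S(22,32),.015,-.218,.5,0),
('scene',S(45,25),-.015,-.218,.5,0),('scene',S(208,522),-.065,.2,.012,0),('scene',S(191,408),-.049,.2,.006,2)]
ci={c:camera_info(c) for c in ('top','scene')}
def W(p,x,y,z,k):
    c,s=np.cos(p[2]),np.sin(p[2]); return np.array([p[0]+c*x-s*y,p[1]+s*x+c*y,z+(0,p[3],p[4])[k]])
def f(p): return np.concatenate([proj(ci[c],W(p,x,y,z,k))-uv for c,uv,x,y,z,k in D])
r=least_squares(f,[.75,0,0,.02,.15],loss='soft_l1')
if __name__=='__main__':
    np.set_printoptions(precision=4,suppress=True)
    print('x y yaw sash marker',r.x); print(r.fun.reshape(-1,2).round(1))
    print('lip front mid',W(r.x,-.052,0,.06,1))
    for uv in [(226,202),(307,189)]: print('cake top',atz(ci['top'],uv,.03))
E
python3 fit.py
```

```text
x y yaw sash marker [ 0.6908 -0.0614  0.1462  0.0344  0.2425]
[[-3.   0.6]
 [ 1.4  0.1]
 [-0.7 -0.4]
 [-1.  -0.2]
 [-0.7  0.5]
 [ 0.6  0.3]
 [-0.3  0.5]
 [ 0.5  0.4]
 [-1.  -0.2]
 [-0.2 -1.6]
 [ 0.4 -1.7]
 [-1.  -2.2]
 [-0.3 -1.5]
 [-0.7  0.2]
 [-0.5  0.2]]
lip front mid [ 0.6393 -0.069   0.0944]
cake top [0.5593 0.0665 0.03  ]
cake top [ 0.6006 -0.2391  0.03  ]
```

```bash
cat > plan.py <<'E'
# usage: plan.py x y z tilt_deg(below horizontal) yaw  -> slide, rot numbers for target TCP
import sys; from h import *
from scipy.spatial.transform import Rotation as Ro
np.set_printoptions(precision=3,suppress=True)
x,y,z,t,w=map(float,sys.argv[1:]); t=np.radians(t)
s=state(); R0=Ro.from_euler('xyz',s['tcp_rot'])
n=np.array([np.cos(w),np.sin(w),0]); Y=np.array([-np.sin(w),np.cos(w),0]); Z=np.cos(t)*n-np.sin(t)*np.array([0,0,1])
R1=Ro.from_matrix(np.c_[np.cross(Y,Z),Y,Z])
print('slide',R0.inv().apply(np.array([x,y,z])-s['tool_pos'])/.2,'rot',(R0.inv()*R1).as_rotvec()/np.pi,'pos',s['tool_pos'],'q',s['qpos'],'F',s['contact_force'],'t',s['clock'])
E
python3 plan.py .31 .45 .26 90 .146; python3 -c "
import workcell;print([d for d in dir(workcell) if not d.startswith('__')],getattr(workcell,'nose_length',None))"
```

```text
slide [-0.935 -0.433 -0.034] rot [-0.    -0.    -0.127] pos [0.151 0.581 0.253] q [ 1.317  0.314 -0.047  1.21  -0.     1.571] F [ 0.242  0.66  -0.241] t 1.65
['IKError', 'camera_info', 'capture', 'job_done', 'nose_length', 'regions_of', 'state'] 0.022
```

```bash
python3 -m jog '{"rot":[[0,0,-0.02],[0,0,-0.05],[0,0,-0.08],[0,0,-0.11],[0,0,-0.127],[0,0,-0.127],[0,0,-0.127],[0,0,-0.127],[0,0,-0.127],[0,0,-0.127]],"slide":[[-0.15,-0.08,0],[-0.4,-0.18,0],[-0.65,-0.3,0],[-0.85,-0.4,-0.03],[-0.93,-0.43,-0.03],[-0.93,-0.43,-0.03],[-0.93,-0.43,-0.03],[-0.93,-0.43,-0.03],[-0.93,-0.43,-0.03],[-0.93,-0.43,-0.03]],"grip":[1,1,1,1,1,1,1,1,1,1]}'; python3 plan.py .42 .26 .25 90 .146
```

```text
clock: 2.9
tool_pos: [0.3087, 0.4511, 0.2592]
tcp_rot: [-3.142, -0.0, -2.996]
contact_force: [-0.1, 0.3, 0.5]
gripper_width: 0.003
gripper_force: 0.0
slide [-0.412 -1.026  0.046] rot [-0. -0. -0.] pos [0.309 0.451 0.259] q [ 0.971  0.211 -0.168  1.192  0.     0.825] F [-0.09   0.278  0.492] t 2.9
```

```bash
python3 -m jog '{"rot":[[0,0,0],[0,0,0],[0,0,0],[0,0,0],[0,0,0],[0,0,0],[0,0,0],[0,0,0],[0,0,0],[0,0,0]],"slide":[[-0.1,-0.2,0],[-0.2,-0.45,0],[-0.3,-0.7,0.02],[-0.4,-0.9,0.04],[-0.41,-1,0.05],[-0.41,-1,0.05],[-0.41,-1,0.05],[-0.41,-1,0.05],[-0.41,-1,0.05],[-0.41,-1,0.05]],"grip":[1,1,1,1,1,1,1,1,1,1]}'; python3 plan.py .44 .07 .25 60 .146
```

```text
clock: 4.15
tool_pos: [0.419, 0.2652, 0.2493]
tcp_rot: [3.142, 0.0, -2.996]
contact_force: [0.7, -0.5, -0.3]
gripper_width: 0.003
gripper_force: 0.0
slide [ 0.038 -0.981 -0.003] rot [ 0.    -0.167 -0.   ] pos [0.419 0.265 0.249] q [ 0.564  0.12  -0.299  1.151  0.     0.418] F [ 0.734 -0.51  -0.331] t 4.15
```

```bash
python3 -m jog '{"rot":[[0,-0.02,0],[0,-0.05,0],[0,-0.1,0],[0,-0.14,0],[0,-0.167,0],[0,-0.167,0],[0,-0.167,0],[0,-0.167,0],[0,-0.167,0],[0,-0.167,0]],"slide":[[0,-0.2,0],[0,-0.45,0],[0.02,-0.7,0],[0.04,-0.9,0],[0.04,-0.98,0],[0.04,-0.98,0],[0.04,-0.98,0],[0.04,-0.98,0],[0.04,-0.98,0],[0.04,-0.98,0]],"grip":[1,1,1,1,1,1,1,1,1,1]}'; python3 plan.py .46 -.09 .2 30 .146
```

```text
clock: 5.4
tool_pos: [0.4398, 0.0702, 0.2492]
tcp_rot: [3.142, 0.524, -2.996]
contact_force: [0.5, -0.6, 0.6]
gripper_width: -0.002
gripper_force: 0.0
slide [ 0.137 -0.807  0.205] rot [ 0.    -0.167  0.   ] pos [0.44  0.07  0.249] q [ 0.165 -0.399 -0.87   0.576 -0.009  0.016] F [ 0.493 -0.597  0.628] t 5.4
```

```bash
python3 plan.py .53 -.085 .2 32 .146;
```

```text
slide [-0.166 -0.833  0.38 ] rot [ 0.    -0.155  0.   ] pos [0.44  0.07  0.249] q [ 0.165 -0.399 -0.87   0.576 -0.009  0.016] F [ 0.493 -0.597  0.628] t 5.4
```

```bash
python3 -m jog '{"rot":[[0,0,0],[0,-0.02,0],[0,-0.05,0],[0,-0.08,0],[0,-0.11,0],[0,-0.14,0],[0,-0.155,0],[0,-0.155,0],[0,-0.155,0],[0,-0.155,0]],"slide":[[0,-0.15,0.05],[-0.04,-0.3,0.12],[-0.08,-0.45,0.2],[-0.12,-0.6,0.28],[-0.16,-0.75,0.35],[-0.166,-0.833,0.38],[-0.166,-0.833,0.38],[-0.166,-0.833,0.38],[-0.166,-0.833,0.38],[-0.166,-0.833,0.38]],"grip":[1,1,1,1,1,1,1,1,1,1]}'; python3 - <<'E'
from h import *
save('wrist','w1.png')
for n in ['lip_under','lip_mid','lip_top','marker','cake_a']:
    for r in regions_of(n,'wrist')[:2]: print(n,r['p'],r['uv'])
ci=camera_info('wrist')
from fit import W,r
for y in (.15,0,-.15): print(proj(ci,W(r.x,-.052,y,.06,1)),proj(ci,W(r.x,-.052,y,.066,1)))
print('mk',proj(ci,W(r.x,-.049,.2,0,2)))
E
python3 plan.py .56 -.081 .065 30 .146
```

```text
clock: 6.65
tool_pos: [0.5668, -0.113, 0.2402]
tcp_rot: [3.105, 0.943, -2.993]
contact_force: [-0.2, 0.1, 0.3]
gripper_width: 0.001
gripper_force: 0.0
lip_under 0.97 [292.2, 97.4]
lip_mid 0.69 [288.7, 97.0]
lip_mid 0.18 [481.9, 3.3]
lip_top 0.87 [285.7, 123.9]
cake_a 0.54 [478.1, 1.2]
cake_a 0.52 [311.5, 89.8]
[483.81618185  92.2736473 ] [485.77045837  98.63180051]
[294.46955844  93.01964114] [294.91146928  99.44475275]
[98.90066793 91.65785393] [97.75894675 98.25738333]
mk [622.35369904 286.92952693]
slide [0.715 0.147 0.511] rot [ 0.012 -0.033 -0.   ] pos [ 0.567 -0.114  0.24 ] q [-0.466 -0.156 -1.025 -0.128  0.52  -0.4  ] F [ 0.222 -0.423 -0.428] t 6.95
```

View pics/w1.png

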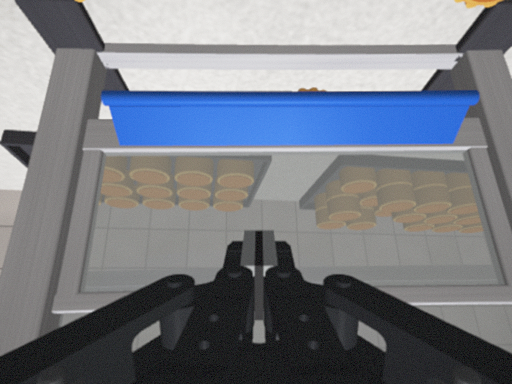

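The wrist picture (upside-down) shows the lip's front edge at row ~95, columns 103–478, as the fit predicted. Elbow is at its limit, so I check which tilts are reachable with a quick planar model.

```bash
cat > kin.py <<'E'
import numpy as np
from scipy.optimize import least_squares
D=[(.314,-.047,1.21,.6,.253),(.211,-.168,1.192,.5466,.2592),(.12,-.299,1.151,.4957,.2493),(-.399,-.87,.576,.4454,.2492)]
def fk(L,q):
    a,p,w=q[0],q[0]-q[1],q[0]-q[1]+q[2]
    return np.array([L[0]+L[1]*np.sin(a)+L[2]*np.cos(p)+L[4]*np.cos(w)+L[5]*np.sin(p),L[3]+L[1]*np.cos(a)-L[2]*np.sin(p)-L[4]*np.sin(w)+L[5]*np.cos(p)])
L=least_squares(lambda L:np.r_[np.concatenate([fk(L,d)-d[3:] for d in D]),.01*(L[5]),.01*L[0],1e-3*(L[4]-.25)],[0,.4,.4,.3,.25,0]).x
print(L.round(3),[ (fk(L,d)-d[3:]).round(4) for d in D])
for t in (20,30,40,50,60):
  for r,z in ((.56,.2),(.56,.07),(.645,.07),(.645,.22),(.62,.22)):
    s=least_squares(lambda q:np.r_[fk(L,q)-(r,z),q[0]-q[1]+q[2]-np.radians(t)],[0,-.5,.8])
    print(t,r,z,s.x.round(2),round(s.cost,6),'LIM' if s.x[1]<-1.03 or s.x[0]<-.69 else '')
E
python3 kin.py
```

```text
[0.004 0.511 0.455 0.331 0.436 0.036] [array([-0.0001,  0.0002]), array([ 0.0002, -0.0002]), array([-0.0001,  0.    ]), array([-0.,  0.])]
20 0.56 0.2 [ 0.4  -1.37 -1.41] 0.0 LIM
20 0.56 0.07 [ 1.14 -1.28 -2.07] 0.0 LIM
20 0.645 0.07 [ 0.92 -1.12 -1.7 ] 0.0 LIM
20 0.645 0.22 [ 0.3  -1.17 -1.13] 0.0 LIM
20 0.62 0.22 [ 0.29 -1.23 -1.16] 0.0 LIM
30 0.56 0.2 [ 0.02 -1.25 -0.75] 0.0 LIM
30 0.56 0.07 [ 0.72 -1.29 -1.48] 0.0 LIM
30 0.645 0.07 [ 0.63 -1.1  -1.21] 0.0 LIM
30 0.645 0.22 [ 0.09 -1.06 -0.63] 0.0 LIM
30 0.62 0.22 [ 0.05 -1.11 -0.64] 0.0 LIM
40 0.56 0.2 [-0.12 -1.1  -0.28] 0.0 LIM
40 0.56 0.07 [ 0.38 -1.2  -0.88] 0.0 LIM
40 0.645 0.07 [ 0.43 -1.01 -0.74] 0.0 
40 0.645 0.22 [ 0.01 -0.92 -0.23] 0.0 
40 0.62 0.22 [-0.04 -0.96 -0.22] 0.0 
50 0.56 0.2 [-0.13 -0.93  0.07] 0.0 
50 0.56 0.07 [ 0.22 -1.06 -0.41] 0.0 LIM
50 0.645 0.07 [ 0.32 -0.88 -0.33] 0.0 
50 0.645 0.22 [ 0.01 -0.75  0.11] 0.0 
50 0.62 0.22 [-0.04 -0.8   0.11] 0.0 
60 0.56 0.2 [-0.07 -0.76  0.36] 0.0 
60 0.56 0.07 [ 0.18 -0.9  -0.04] 0.0 
60 0.645 0.07 [ 0.31 -0.71  0.02] 0.0 
60 0.645 0.22 [ 0.07 -0.57  0.41] 0.0 
60 0.62 0.22 [ 0.02 -0.62  0.41] 0.0
```

```bash
python3 plan.py .585 -.078 .2 53 .146;
```

```text
slide [0.095 0.154 0.217] rot [0.012 0.095 0.002] pos [ 0.567 -0.114  0.24 ] q [-0.466 -0.156 -1.025 -0.128  0.52  -0.4  ] F [ 0.222 -0.423 -0.428] t 6.95
```

```bash
python3 -m jog '{"rot":[[0,0.02,0],[0,0.04,0],[0,0.06,0],[0.01,0.08,0],[0.012,0.095,0.002],[0.012,0.095,0.002],[0.012,0.095,0.002],[0.012,0.095,0.002],[0.012,0.095,0.002],[0.012,0.095,0.002]],"slide":[[0.01,0.02,0.03],[0.03,0.05,0.07],[0.05,0.08,0.11],[0.07,0.12,0.16],[0.095,0.154,0.217],[0.095,0.154,0.217],[0.095,0.154,0.217],[0.095,0.154,0.217],[0.095,0.154,0.217],[0.095,0.154,0.217]],"grip":[1,1,1,1,1,1,1,1,1,1]}'; python3 plan.py .585 -.078 .06 53 .146
```

```text
clock: 8.2
tool_pos: [0.5848, -0.0787, 0.2001]
tcp_rot: [-3.141, 0.646, -2.996]
contact_force: [0.0, 0.6, 0.1]
gripper_width: 0.003
gripper_force: 0.0
slide [0.42  0.004 0.56 ] rot [-0. -0. -0.] pos [ 0.585 -0.079  0.2  ] q [-0.258 -0.064 -0.822  0.207  0.238 -0.329] F [0.01 0.57 0.1 ] t 8.2
```

```bash
python3 -m jog '{"rot":[[0,0,0],[0,0,0],[0,0,0],[0,0,0],[0,0,0],[0,0,0],[0,0,0],[0,0,0],[0,0,0],[0,0,0]],"slide":[[0.06,0,0.08],[0.12,0,0.16],[0.18,0,0.24],[0.24,0,0.32],[0.3,0,0.4],[0.36,0,0.48],[0.42,0,0.56],[0.42,0,0.56],[0.42,0,0.56],[0.42,0,0.56]],"grip":[1,1,1,1,1,1,1,1,1,1]}'; python3 plan.py .63 -.071 .055 47 .146
python3 - <<'E'
from h import *
from fit import W,r
save('wrist','w2.png'); ci=camera_info('wrist')
for n in ['lip_under','lip_top']:
    for q in regions_of(n,'wrist')[:1]:
        ys,xs=np.nonzero(q['region']); print(n,q['p'],q['uv'],xs.min(),xs.max(),ys.min(),ys.max())
for y in (.15,0,-.15): print(proj(ci,W(r.x,-.052,y,.06,1)))
E
```

```text
clock: 9.45
tool_pos: [0.5861, -0.0786, 0.0612]
tcp_rot: [-3.141, 0.647, -2.995]
contact_force: [0.5, -1.0, 0.6]
gripper_width: -0.002
gripper_force: 0.0
slide [-0.159  0.006  0.159] rot [-0.    -0.033  0.   ] pos [ 0.586 -0.079  0.061] q [-0.257  0.195 -0.984 -0.216  0.238 -0.328] F [ 0.453 -0.962  0.618] t 9.45
[592.02522333 391.83403487]
[262.56890537 385.28911371]
[-65.66930939 390.0348266 ]
```

View pics/w2.png

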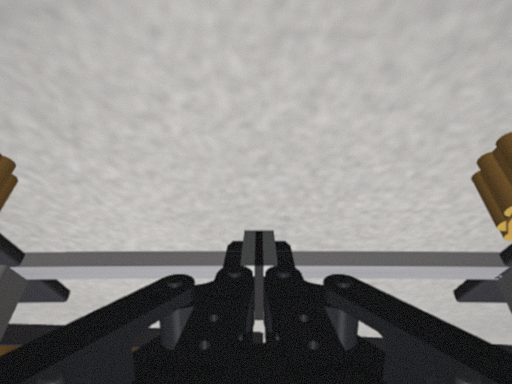

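The wrist view shows the shut fingertips at (258,235) low in front of the sill, with cakes well to either side (at columns <15 and >475). Now forward under the lip.

```bash
python3 -m jog '{"rot":[[0,0,0],[0,-0.01,0],[0,-0.02,0],[0,-0.03,0],[0,-0.033,0],[0,-0.033,0],[0,-0.033,0],[0,-0.033,0],[0,-0.033,0],[0,-0.033,0]],"slide":[[-0.02,0,0.02],[-0.05,0,0.05],[-0.08,0,0.08],[-0.11,0,0.11],[-0.14,0,0.14],[-0.16,0.006,0.16],[-0.16,0.006,0.16],[-0.16,0.006,0.16],[-0.16,0.006,0.16],[-0.16,0.006,0.16]],"grip":[1,1,1,1,1,1,1,1,1,1]}'; python3 plan.py .63 -.071 .115 47 .146;  python3 plan.py .63 -.071 .135 47 .146
```

```text
clock: 10.85
tool_pos: [0.6292, -0.0707, 0.0537]
tcp_rot: [-3.141, 0.749, -2.995]
contact_force: [-0.4, 0.0, 0.0]
gripper_width: 0.0
gripper_force: 0.0
slide [-0.211 -0.002 -0.222] rot [ 0.    -0.001  0.   ] pos [ 0.629 -0.071  0.054] q [-0.236  0.293 -0.995 -0.429  0.257 -0.286] F [-0.365  0.02   0.017] t 10.85
slide [-0.279 -0.002 -0.295] rot [ 0.    -0.001  0.   ] pos [ 0.629 -0.071  0.054] q [-0.236  0.293 -0.995 -0.429  0.257 -0.286] F [-0.365  0.02   0.017] t 10.85
```

```bash
python3 -m jog '{"rot":[[0,0,0],[0,0,0],[0,0,0],[0,0,0],[0,0,0],[0,0,0],[0,0,0],[0,0,0],[0,0,0],[0,0,0]],"slide":[[-0.03,0,-0.032],[-0.06,0,-0.064],[-0.09,0,-0.095],[-0.12,0,-0.126],[-0.145,0,-0.152],[-0.165,0,-0.174],[-0.18,0,-0.19],[-0.195,0,-0.205],[-0.205,0,-0.216],[-0.211,0,-0.222]],"grip":[1,1,1,1,1,1,1,1,1,1]}'; python3 plan.py .63 -.071 .18 47 .146
python3 - <<'E'
from h import *
save('wrist','w3.png')
import fit
for c in ('top','scene'):
    a=capture(c);cv2.imwrite('pics/%s3.png'%c,a[:,:,::-1])
    for n in ('lip_under','lip_top','marker'):
        for q in regions_of(n,c)[:1]:
            ys,xs=np.nonzero(q['region']); print(c,n,q['p'],q['uv'],xs.min(),xs.max(),ys.min(),ys.max())
a=cv2.imread('pics/scene3.png')[185:275,200:285]
b=cv2.imread('pics/w3.png')
a=cv2.resize(a,None,fx=4.26,fy=4.26,interpolation=cv2.INTER_CUBIC)[:384]
cv2.imwrite('pics/j3.png',cv2.resize(np.hstack([a[:,:280],b]),None,fx=1,fy=1))
E
```

```text
clock: 12.1
tool_pos: [0.6287, -0.0705, 0.1138]
tcp_rot: [3.141, 0.746, -2.996]
contact_force: [-6.4, -2.1, -4.2]
gripper_width: 0.002
gripper_force: 3.3
slide [-0.229 -0.003 -0.239] rot [ 0.    -0.001 -0.   ] pos [ 0.629 -0.07   0.114] q [-0.236  0.15  -0.947 -0.236  0.256 -0.286] F [-6.427 -2.131 -4.246] t 12.1
top lip_under 0.76 [263.1, 172.7] 221 302 166 182
top lip_top 0.88 [260.9, 168.8] 218 301 157 180
top marker 0.59 [197.5, 174.5] 196 205 169 179
scene lip_under 0.52 [241.5, 209.4] 226 247 201 217
scene lip_top 0.36 [217.1, 198.5] 203 243 156 218
scene marker 0.63 [240.1, 210.7] 223 249 200 217Traceback (most recent call last):
  File "<stdin>", line 12, in <module>
    return _nx.concatenate(arrs, 1, dtype=dtype, casting=casting)
           ~~~~~~~~~~~~~~~^^^^^^^^^^^^^^^^^^^^^^^^^^^^^^^^^^^^^^^
ValueError: all the input array dimensions except for the concatenation axis must match exactly, but along dimension 0, the array at index 0 has size 383 and the array at index 1 has size 384
```

Contact made (~6 N). Raise 85 mm more, then check.

```bash
python3 -m jog '{"rot":[[0,0,0],[0,0,0],[0,0,0],[0,0,0],[0,0,0],[0,0,0],[0,0,0],[0,0,0],[0,0,0],[0,0,0]],"slide":[[-0.02,0,-0.021],[-0.055,0,-0.058],[-0.09,0,-0.095],[-0.125,0,-0.132],[-0.16,0,-0.169],[-0.195,0,-0.206],[-0.23,0,-0.243],[-0.26,0,-0.275],[-0.28,0,-0.296],[-0.293,0,-0.31]],"grip":[1,1,1,1,1,1,1,1,1,1]}'; python3 plan.py .63 -.071 .235 47 .146
python3 - <<'E'
from h import *
save('wrist','w4.png')
for c in ('top','scene'): save(c,c+'4.png')
a=cv2.resize(cv2.imread('pics/scene4.png')[175:275,195:275],(320,400),interpolation=cv2.INTER_CUBIC)
t=cv2.resize(cv2.imread('pics/top4.png')[140:210,185:315],(480,258),interpolation=cv2.INTER_CUBIC)
b=cv2.resize(cv2.imread('pics/w4.png'),(400,300))
o=np.zeros((590,800,3),np.uint8);o[:400,:320]=a;o[:258,320:]=t;o[290:590,400:]=b
cv2.imwrite('pics/j4.png',o)
E
```

```text
clock: 13.8
tool_pos: [0.6287, -0.0704, 0.1988]
tcp_rot: [3.141, 0.745, -2.997]
contact_force: [-8.7, -2.3, -5.2]
gripper_width: 0.001
gripper_force: 4.8
slide [-0.127 -0.004 -0.129] rot [ 0.    -0.002 -0.   ] pos [ 0.629 -0.07   0.199] q [-0.235 -0.006 -0.848  0.021  0.255 -0.285] F [-8.736 -2.272 -5.204] t 13.8
```

View pics/j4.png

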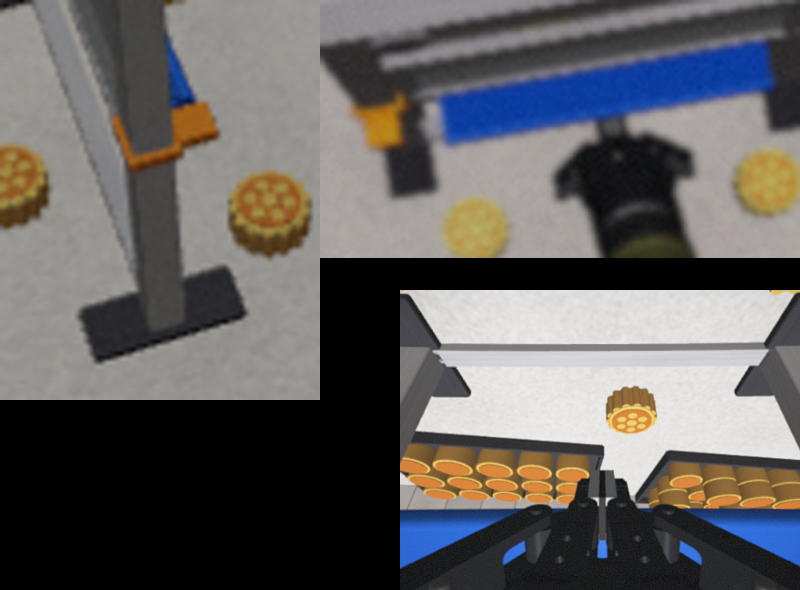

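```bash
cat > sil.py <<'E'
import sys; from h import *
from fit import W,r,ci
import itertools
tag=sys.argv[1]; S=8
def hull(img,c,p,bx,k,val):
    P=np.array([proj(ci[c],W(p,x,y,z,k)) for x,y,z in bx]); h=cv2.convexHull((P*S+S/2).round().astype(np.int32)); cv2.fillConvexPoly(img,h,val)
box=lambda a,b,c,d,e,f:list(itertools.product((a,b),(c,d),(e,f)))
def render(c,p,what):
    im=np.zeros((384*S,512*S),np.uint8)
    if what=='m':
        hull(im,c,p,box(-.02,.02,.177,.223,-.006,.006),2,255); hull(im,c,p,box(-.049,-.019,.185,.215,-.006,.006),2,255)
        hull(im,c,p,box(-.015,.015,.182,.218,p[4]+.006,.5),0,0)
    else:
        hull(im,c,p,[(x,y,z) for y in(-.15,.15) for x,z in((-.052,.063),(-.052,.069),(-.046,.072),(-.009,.09),(-.009,.06),(-.046,.06))],1,255)
        hull(im,c,p,box(-.015,.015,.182,.218,0,.5),0,0); hull(im,c,p,box(-.02,.02,.177,.223,-.006,.006),2,0); hull(im,c,p,box(-.049,-.019,.185,.215,-.006,.006),2,0)
    return cv2.resize(im,(512,384),interpolation=cv2.INTER_AREA)/255.
def mask(c,what):
    im=cv2.cvtColor(cv2.imread(f'pics/{c}{tag}.png'),cv2.COLOR_BGR2HSV); h,s,v=cv2.split(im)
    m=((h>8)&(h<22)&(s>180)&(v>90)) if what=='m' else ((h>105)&(h<130)&(s>140))
    P=proj(ci[c],W(r.x,-.03,.2 if what=='m' else .1,0 if what=='m' else .07,2 if what=='m' else 1)); 
    roi=np.zeros_like(m); 
    a=(16,16) if what=='m' else (60,60)
    roi[int(P[1]-a[1]):int(P[1]+a[1]),int(P[0]-a[0]):int(P[0]+a[0])]=1
    return (m&roi).astype(float)
def best(c,what,idx,rng):
    M=mask(c,what); out=[]
    for d in rng:
        p=r.x.copy(); p[idx]=d
        R=render(c,p,what); y,x=np.mgrid[:384,:512]
        cm=np.array([(M*x).sum(),(M*y).sum()])/M.sum(); cr=np.array([(R*x).sum(),(R*y).sum()])/R.sum()
        out.append((np.minimum(M,R).sum()/np.maximum(M,R).sum(),d,*(cm-cr).round(1),M.sum(),R.sum().round()))
    print(c,what,[tuple(np.round(o,3)) for o in sorted(out,reverse=True)[:3]])
for c in ('scene','top'): best(c,'m',4,np.arange(.21,.28,.004))
for c in ('scene','top'): best(c,'l',3,np.arange(.0,.2,.004))
E
python3 sil.py 0; python3 sil.py 4
```

```text
scene m [(np.float64(0.563), np.float64(0.242), np.float64(0.6), np.float64(0.2), np.float64(121.0), np.float64(198.0)), (np.float64(0.556), np.float64(0.238), np.float64(0.5), np.float64(-0.6), np.float64(121.0), np.float64(195.0)), (np.float64(0.539), np.float64(0.246), np.float64(0.7), np.float64(1.1), np.float64(121.0), np.float64(198.0))]
top m [(np.float64(0.635), np.float64(0.25), np.float64(0.5), np.float64(1.0), np.float64(100.0), np.float64(144.0)), (np.float64(0.632), np.float64(0.254), np.float64(0.7), np.float64(1.2), np.float64(100.0), np.float64(146.0)), (np.float64(0.621), np.float64(0.258), np.float64(0.8), np.float64(1.4), np.float64(100.0), np.float64(146.0))]
scene l [(np.float64(0.079), np.float64(0.024), np.float64(20.6), np.float64(39.4), np.float64(39.0), np.float64(385.0)), (np.float64(0.079), np.float64(0.016), np.float64(20.4), np.float64(37.8), np.float64(39.0), np.float64(387.0)), (np.float64(0.078), np.float64(0.02), np.float64(20.5), np.float64(38.5), np.float64(39.0), np.float64(388.0))]
top l [(np.float64(0.753), np.float64(0.036), np.float64(-4.8), n
[... 966 characters left out ...]
0))]
scene l [(np.float64(0.085), np.float64(0.124), np.float64(21.9), np.float64(35.4), np.float64(55.0), np.float64(412.0)), (np.float64(0.085), np.float64(0.128), np.float64(21.8), np.float64(35.9), np.float64(55.0), np.float64(418.0)), (np.float64(0.085), np.float64(0.132), np.float64(21.6), np.float64(36.3), np.float64(55.0), np.float64(420.0))]
top l [(np.float64(0.728), np.float64(0.144), np.float64(-6.9), np.float64(0.7), np.float64(965.0), np.float64(1321.0)), (np.float64(0.727), np.float64(0.14), np.float64(-7.0), np.float64(0.5), np.float64(965.0), np.float64(1311.0)), (np.float64(0.725), np.float64(0.148), np.float64(-7.0), np.float64(0.9), np.float64(965.0), np.float64(1332.0))]
```

Clip centre ≈ 0.242, lip now ≈ 0.206; raise 34 mm, then back off (down and out) and look.

```bash
python3 -m jog '{"rot":[[0,0,0],[0,0,0],[0,0,0],[0,0,0],[0,0,0],[0,0,0],[0,0,0],[0,0,0],[0,0,0],[0,0,0]],"slide":[[-0.015,0,-0.016],[-0.032,0,-0.034],[-0.05,0,-0.053],[-0.066,0,-0.07],[-0.082,0,-0.086],[-0.094,0,-0.099],[-0.104,0,-0.109],[-0.112,0,-0.118],[-0.117,0,-0.123],[-0.117,0,-0.123]],"grip":[1,1,1,1,1,1,1,1,1,1]}'; python3 plan.py .62 -.0735 .19 47 .146; python3 plan.py .54 -.06 .2 55 .146
```

```text
clock: 15.2
tool_pos: [0.6289, -0.0704, 0.2325]
tcp_rot: [3.14, 0.745, -2.997]
contact_force: [-12.3, -2.0, -2.7]
gripper_width: 0.002
gripper_force: 5.3
slide [ 0.178 -0.009  0.125] rot [ 0.    -0.002 -0.   ] pos [ 0.629 -0.07   0.233] q [-0.235 -0.053 -0.8    0.116  0.255 -0.285] F [-12.297  -1.988  -2.688] t 15.2
slide [ 0.428  0.116 -0.174] rot [ 0.     0.043 -0.   ] pos [ 0.629 -0.07   0.233] q [-0.235 -0.053 -0.8    0.116  0.255 -0.285] F [-12.297  -1.988  -2.688] t 15.2
```

```bash
python3 -m jog '{"rot":[[0,0,0],[0,0,0],[0,0,0],[0,0,0],[0,0.01,0],[0,0.02,0],[0,0.03,0],[0,0.043,0],[0,0.043,0],[0,0.043,0]],"slide":[[0.05,0,0],[0.12,0,0],[0.2,0,-0.03],[0.3,0.05,-0.08],[0.38,0.2,-0.14],[0.43,0.4,-0.17],[0.43,0.6,-0.17],[0.43,0.72,-0.17],[0.43,0.72,-0.17],[0.43,0.72,-0.17]],"grip":[1,1,1,1,1,1,1,1,1,1]}'; python3 - <<'E'
from h import *
from fit import W,r
s=state();print(s['tool_pos'],s['contact_force'],s['clock'])
ci=camera_info('wrist');save('wrist','w5.png');save('scene','scene5.png');save('top','top5.png')
for n in ['lip_under','lip_top','marker']:
    for q in regions_of(n,'wrist')[:1]:
        ys,xs=np.nonzero(q['region']); print(n,q['p'],q['uv'],xs.min(),xs.max(),ys.min(),ys.max())
p=r.x.copy();p[3]=p[4]-.066
for y in (.15,0): print(proj(ci,W(p,-.052,y,.06,1)),proj(ci,W(p,-.052,y,.072,1)))
for z in (-.006,.006): print('mk',proj(ci,W(p,-.049,.185,z,2)),proj(ci,W(p,-.049,.215,z,2)))
E
```

```text
clock: 16.45
tool_pos: [0.5246, 0.059, 0.2003]
tcp_rot: [-3.141, 0.614, -2.995]
contact_force: [0.7, 0.1, -0.0]
gripper_width: -0.004
gripper_force: 0.0
[0.5246127  0.05903481 0.20026173] [ 0.74417595  0.07883827 -0.01048639] 16.45
[270.87311884 409.32864902] [271.42349197 437.1394982 ]
[ -6.41756039 413.02493966] [-19.3618057  441.72932917]
mk [333.62817334 410.52720844] [387.94556537 411.29600116]
mk [337.09992019 438.09934662] [393.98606878 439.02464769]
```

View pics/w5.png

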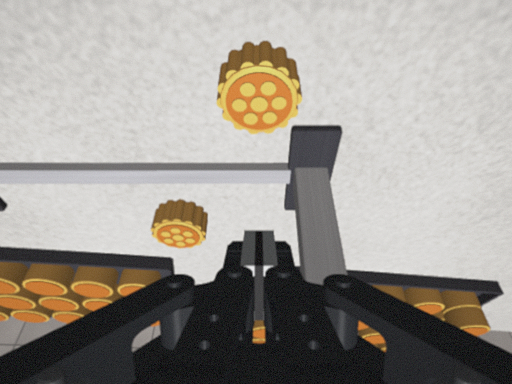

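The view looks too low (clip would be at row ~420, below the picture); raise the tool 120 mm.

```bash
python3 -m jog '{"rot":[[0,0,0],[0,0,0],[0,0,0],[0,0,0],[0,0,0],[0,0,0],[0,0,0],[0,0,0],[0,0,0],[0,0,0]],"slide":[[-0.05,0,-0.07],[-0.12,0,-0.17],[-0.19,0,-0.27],[-0.26,0,-0.37],[-0.32,0,-0.46],[-0.344,0,-0.49],[-0.344,0,-0.49],[-0.344,0,-0.49],[-0.344,0,-0.49],[-0.344,0,-0.49]],"grip":[1,1,1,1,1,1,1,1,1,1]}'; python3 - <<'E'
from h import *
from fit import W,r
s=state();print(s['tool_pos'],s['qpos'],s['clock'])
ci=camera_info('wrist');save('wrist','w6.png')
for n in ['lip_under','lip_mid','marker']:
    for q in regions_of(n,'wrist')[:1]:
        ys,xs=np.nonzero(q['region']); print(n,q['p'],q['uv'],xs.min(),xs.max(),ys.min(),ys.max())
p=r.x.copy();p[3]=p[4]-.066
for y in (.15,0): print(proj(ci,W(p,-.052,y,.06,1)),proj(ci,W(p,-.052,y,.072,1)))
for z in (-.006,.006): print('mk',proj(ci,W(p,-.049,.185,z,2)),proj(ci,W(p,-.049,.215,z,2)))
E
```

```text
clock: 18.0
tool_pos: [0.5244, 0.0595, 0.3194]
tcp_rot: [-3.142, 0.613, -2.995]
contact_force: [-0.7, 0.1, 0.1]
gripper_width: 0.0
gripper_force: 0.0
[0.5244222  0.05947668 0.31943277] [ 0.09604761 -0.316677   -0.70851695  0.56683263  0.02884978 -0.04118641] 18.0
lip_under 0.65 [125.5, 234.5] 0 265 226 243
lip_mid 0.74 [120.3, 234.2] 0 264 227 243
marker 0.59 [88.0, 265.8] 0 299 228 355
[266.70563299 227.62741542] [266.93912246 240.784648  ]
[ 74.76716543 227.73372875] [ 68.99394952 241.03912509]
mk [310.66274104 229.80954747] [348.54192924 229.91654158]
mk [312.23546281 242.9275198 ] [351.27897884 243.06188611]
```

View pics/w6.png

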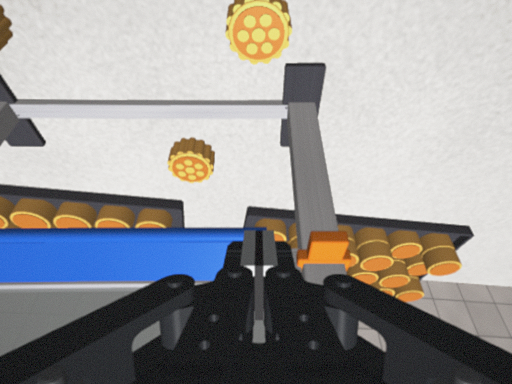

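The lip's bar shows at rows 227–243 and the clip's tab starts at row ~231 (columns 308–350), very near the predicted level values. Precise edge rows:

```bash
python3 - <<'E'
from h import *
a=cv2.imread('pics/w6.png')
for x0,x1 in ((318,340),(150,230),(60,120)):
    print(x0);print([(y,*a[y,x0:x1].mean(0).round().astype(int)[::-1].tolist()) for y in range(222,252)])
from fit import W,r
ci=camera_info('wrist');p=r.x.copy()
def v(k,y,z,h): 
    p=r.x.copy(); p[3]=h-.066;p[4]=h
    return proj(ci,W(p,-.049 if k==2 else -.052,y,z,k))[1]
for h in (.230,.236,.242,.248): print(h,'tab bot,top',v(2,.2,-.006,h),v(2,.2,.006,h),'bar lo,mid',v(1,.075,.06,h),v(1,.075,.066,h))
E
```

```text
318
[(222, 118, 116, 117), (223, 120, 118, 118), (224, 123, 120, 118), (225, 126, 121, 118), (226, 128, 122, 117), (227, 128, 123, 118), (228, 128, 124, 120), (229, 126, 123, 119), (230, 123, 111, 105), (231, 127, 88, 69), (232, 140, 76, 34), (233, 144, 76, 23), (234, 145, 77, 26), (235, 146, 77, 26), (236, 147, 78, 28), (237, 148, 79, 28), (238, 147, 78, 27), (239, 148, 78, 26), (240, 162, 87, 31), (241, 199, 107, 35), (242, 229, 132, 44), (243, 237, 148, 47), (244, 237, 155, 48), (245, 236, 155, 47), (246, 237, 156, 49), (247, 236, 156, 48), (248, 236, 155, 47), (249, 236, 155, 49), (250, 236, 155, 48), (251, 236, 155, 47)]
150
[(222, 187, 178, 162), (223, 190, 181, 163), (224, 192, 180, 161), (225, 194, 179, 160), (226, 187, 172, 156), (227, 138, 130, 133), (228, 66, 73, 107), (229, 23, 52, 107), (230, 27, 60, 118), (231, 31, 68, 132), (232, 35, 76, 151), (233, 40, 86, 171), (234, 43, 95, 189), (235, 47, 103, 206), (236, 50, 110, 218), (237, 57, 119, 227), (238, 62, 128, 233), (239, 61, 129, 235), (240, 54, 121, 232), (241, 51, 115, 225), (242, 55, 117, 222), (243, 63, 127, 230), 
[... 507 characters left out ...]
, 113, 223), (239, 52, 118, 228), (240, 51, 118, 230), (241, 51, 117, 228), (242, 49, 113, 223), (243, 50, 114, 223), (244, 50, 115, 224), (245, 51, 115, 225), (246, 51, 115, 224), (247, 50, 114, 224), (248, 50, 115, 224), (249, 51, 115, 224), (250, 50, 114, 224), (251, 51, 114, 224)]
0.23 tab bot,top 216.13616145740943 228.4514400806142 bar lo,mid 213.80392223874676 219.8942587517574
0.236 tab bot,top 222.20411036183816 234.88668251025402 bar lo,mid 219.8942587517574 226.16631968067736
0.242 tab bot,top 228.45144008061416 241.5189451991845 bar lo,mid 226.16631968067736 232.62883115749042
0.248 tab bot,top 234.88668251025402 248.35796234353103 bar lo,mid 232.62883115749042 239.29111379244804
```

```bash
python3 - <<'E'
from h import *
from fit import W,r
ci=camera_info('wrist')
th=np.linspace(0,2*np.pi,73)
for h in (.236,.239,.242,.245,.248):
    p=r.x.copy(); p[3]=h-.066;p[4]=h
    print(h,min(proj(ci,W(p,-.046+.006*np.cos(t),.075,.066+.006*np.sin(t),1))[1] for t in th), [proj(ci,W(p,-.049,.2,z,2))[1].round(1) for z in(-.006,.006)])
E
```

```text
0.236 222.83084516604782 [np.float64(222.2), np.float64(234.9)]
0.239 225.95039310587177 [np.float64(225.3), np.float64(238.2)]
0.242 229.11636355394066 [np.float64(228.5), np.float64(241.5)]
0.245 232.32985936080337 [np.float64(231.6), np.float64(244.9)]
0.248 235.5875591092973 [np.float64(234.9), np.float64(248.4)]
```

The lip is about 2–3 mm below the clip's centre, well within tolerance, and the arm is clear.

```bash
python3 -c "
from workcell import *
s=state();print(s['clock'],s['contact_force'],s['joint_vel']);print(job_done())"
```

```text
18.2 [-0.0108655   0.02269538 -1.13693331] [-0.00107745 -0.00221302  0.00052531 -0.00114094  0.00062244  0.00073397]
the job is handed in; nothing more can be done
None
```

I pushed the window up from beneath its lip until the lip stood about 2–3 mm below the clip's centre (tolerance 8 mm), backed the arm clear, and handed the job in at 18.2 s of the 43 s allowed; nothing else was touched as far as I could tell, and the hand-in returned no verdict.

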